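# Clamp the holder and nest the washed cone cups for the steriliser

## Robot

A 6-joint arm with a two-finger parallel gripper is mounted at the origin on the work surface. World frame = base frame: x ahead of the robot, y to its left, z up, the work surface at z = 0. Lengths are in m, angles in rad, forces in N, time in s.
With the tool pointing down it reaches from about 0.375 to 0.9 m from the base axis. Payload 3.1 kg.
Tool frame: the origin (TCP) lies at the very end of the fingers, on their centre line; the grasp point (between the pads) lies 19 mm behind it; x points along the fingers, y is the direction in which the jaws open and shut, and the axes are right-handed (so a half turn about x gives the same grasp; the last joint's range is limited). The gripper opens to 85 mm and grips with 20 to 120 N. Pads are 22 mm wide; open, the fingers measure 114 mm over their backs; the gripper's body (76 mm by 85 mm) begins 54 mm behind the grasp point. The pads swing forward as they close: fully open they stand 13 mm farther back than shut.
Start: joints at [1.03, 0.527, 1.433, -0, 1.181, -0.178], TCP at [0.222, 0.584, 0.231] pointing down, gripper open.
Joint ranges: [-3.08, 3.08], [-0.75, 2.2], [0.22, 2.44], [-1.43, 4.57], [0, 2.65], [-2.85, 2.85]. Speed limits (rad/s): [2.79, 2.79, 3.14, 3.14, 3.14, 3.14].

## Interface

Orientations are given as a unit quaternion [x, y, z, w].
In Python, from station import sense, snapshot, camera_model, sign_off gives the robot as it stands.
- The arm moves only by the tool step_arm, never from a script. Its argument "increments" is one flat list of numbers, 5 for each row, row after row: the shift along the tool's x, y, z in units of 60 mm (1.0 is 60 mm), then the turn about the tool's x in units of 5 degrees (1.0 is 5 degrees), then the closure, from 0 (fully open) to 1 (shut). A call has exactly 5 rows; each row is the pose to reach, as a shift and turn from the pose measured when the call began, along the tool's axes at that moment; what a row does not reach only later rows make up. A row lasts 1/8 s, in which the tool goes at most 62.5 mm and 10.7 degrees, less where a joint would pass 70% of its speed; a pose out of reach is approached as far as the arm can. A call with a gripper value outside its range is refused whole. The fingers move at their own pace and stop on an object; "grip_force" is the grip in N (left out, the last holds). Time passes only in rows, so rows that repeat a pose let the fingers close, or fill a call up. It gives the time, the measured TCP pose, the force and the opening at its end, in the units of the state.
- sense(): the state, without advancing time (a new reading comes with each control period).
- snapshot(name): name is "scene" or "top" or "wrist"; returns the picture (420x560x3 uint8, blue, green, red); there is no depth.
- camera_model(name): a dict with "vertical_fov" (degrees; the focal length in pixels is half the picture's height over the tangent of half this angle, whatever the lens; pixels are square), "cx", "cy" (the principal point, pixels), "R" (3x3) and "t" (3): a world point X has camera coordinates R X + t. Camera axes: x right, y down, z forward; pixel columns grow to the right and rows downward; lengths in m; the calibration is good to about 2 mm. A picture is of the moment at which its call begins: read the wrist's pose just before it. camera_model takes no time and is no camera call; for the wrist camera it gives the pose at the moment of the call.
- sign_off(): hands the job in, once; it reports no verdict.
The state is a dict: "t": time; "q": joint angles; "qd": joint speeds; "tau": joint torques, N m; "tcp_pos": TCP position; "tool_rot": TCP orientation; "force": force on the tool from outside, world axes, zero at the start; "ft_torque": the same for the moment, N m; "finger_gap": opening from 0.0 (shut) to 1.0 (fully open).
Only numpy, scipy, OpenCV 4.12 (cv2) and the standard library are available. Lean on these libraries where they do the work, as an engineer would, in place of code of your own. Each camera call takes 0.05 s, during which the arm holds its last target. There are 200 camera calls.

## Task

Make up the stack of washed steel cone cups for the steriliser: slide the clamp open, stand the thick-walled holder upright on the clamp plate midway across the jaws, and push the sliding jaw shut until it presses firmly and pins the holder against the fixed jaw. Only then nest all the loose cups right way up in the holder, one inside another, each straight and fully home on the rim below, and close the top cup with the knobbed stopper. Leave the clamp shut on the holder, and leave the bottle, slide box and jar alone.

Things in the scene. Friction and masses are not known exactly. Their poses are not given: they have to be found in the camera images.
- clamp: aluminium clamp bolted to the bench: plate 220 x 110 mm, 8 mm thick. Origin: centre of the plate's underside, on the bench; its x runs along the slide towards the fixed jaw, z up. Both jaws are steel, 40 mm wide across the slide (y from -20 to +20 mm). The fixed jaw's flat face is at x = +80 mm and its top 50 mm above the bench; the sliding jaw's top is also about 50 mm above the bench
- clamp_seat (a point): point on top of the clamp plate (8 mm above the bench) where the holder's axis ends up when it is pinned against the fixed jaw: clamp x = +50 mm, y = 0; axes as the clamp's
- jaw (a joint): gap between the flat faces of the sliding and the fixed jaw, in m, 0 to 0.1; grows as the sliding jaw is moved along the clamp's -x. Slides stiffly (about 4 N) and stays where it is left. It starts too narrow for the holder; it reads about 0.060 when shut on the holder
- jaw_knob (a point): middle of the grip of the black upright round knob on the sliding jaw: 20 mm diameter, its top 11.5 mm above and its foot 32 mm below this point; lies 40 mm behind the sliding jaw's face (clamp -x). The jaw's 40 mm wide carriage lies under it. Move it along clamp x to slide the jaw
- holder_mid (a point): thick-walled dark steel holder, a straight upright cylinder 60 mm diameter, 60 mm tall, 0.5 kg, with a tapered bore open at the top (53 mm wide at the rim). Point: on its axis half-way up (30 mm above its underside); z along its axis, up
- cup0_mid (a point): bright steel cone cup (two to four, all alike), 54 mm tall: a solid-based cone 41 mm across at the foot, 50 mm at 30 mm up; above it a straight collar 60 mm across, 24 mm tall, open on top (tapered bore, 53 mm at the rim). Nests with 1.5 mm clearance all round until its collar rests on the rim below, so each adds 24 mm. About 0.25 kg. Point: on the axis half-way up (27 mm above the foot), z up
- cup1_mid (a point): bright steel cone cup (two to four, all alike), 54 mm tall: a solid-based cone 41 mm across at the foot, 50 mm at 30 mm up; above it a straight collar 60 mm across, 24 mm tall, open on top (tapered bore, 53 mm at the rim). Nests with 1.5 mm clearance all round until its collar rests on the rim below, so each adds 24 mm. About 0.25 kg. Point: on the axis half-way up (27 mm above the foot), z up
- cup2_mid (a point): bright steel cone cup (two to four, all alike), 54 mm tall: a solid-based cone 41 mm across at the foot, 50 mm at 30 mm up; above it a straight collar 60 mm across, 24 mm tall, open on top (tapered bore, 53 mm at the rim). Nests with 1.5 mm clearance all round until its collar rests on the rim below, so each adds 24 mm. About 0.25 kg. Point: on the axis half-way up (27 mm above the foot), z up
- cup3_mid (a point): bright steel cone cup (two to four, all alike), 54 mm tall: a solid-based cone 41 mm across at the foot, 50 mm at 30 mm up; above it a straight collar 60 mm across, 24 mm tall, open on top (tapered bore, 53 mm at the rim). Nests with 1.5 mm clearance all round until its collar rests on the rim below, so each adds 24 mm. About 0.25 kg. Point: on the axis half-way up (27 mm above the foot), z up
- stopper_mid (a point): steel stopper, 50 mm tall: a tapered plug 20 mm long (41 mm across at the foot, 49 mm at its top), a flange 60 mm diameter and 6 mm thick, and a round knob 22 mm diameter, 24 mm tall. Home when the flange rests on the top cup's rim. Point: on its axis 25 mm above its foot (18 mm up from here is the upper half of the knob, the top is at 25 mm); z along its axis, up
- reagent: brown reagent bottle, 60 mm across, 110 mm tall; bystander, leave alone. Origin at the centre of its underside
- slidebox: flat blue-and-white slide box, 85 x 100 x 30 mm; bystander, leave alone. Origin at the centre of its underside
- jar: clear sample jar with a white cap, 52 mm across, 60 mm tall; bystander, leave alone. Origin at the centre of its underside
Mind the look-alikes: they are no part of the job. Of the things shaped like the clamp, the aluminium one is meant.

How it is judged:
On the way, in this order (a step that is already met when the one before it is completed fails the run):
1. the holder stands upright on the clamp plate, pinned against the fixed jaw, and the sliding jaw presses on it with more than 2 N (x of holder_mid in the frame of clamp_seat between -0.005 and 0.005 m and y of holder_mid in the frame of clamp_seat between -0.012 and 0.012 m and height (world z) of holder_mid between 0.035 and 0.041 m and angle between holder_mid's own z axis and vertical below 0.05 rad and value of joint jaw between 0.0575 and 0.0625 m and contact force between jaw and holder above 2 N), for 0.2 s.
2. all the cups that are there are nested upright and fully home in the clamped holder (x of holder_mid in the frame of clamp_seat between -0.005 and 0.005 m and y of holder_mid in the frame of clamp_seat between -0.012 and 0.012 m and height (world z) of holder_mid between 0.035 and 0.041 m and angle between each of holder_mid, cup0_mid, cup1_mid, cup2_mid, cup3_mid's own z axis and vertical below 0.05 rad and value of joint jaw between 0.0575 and 0.0625 m and horizontal distance between each of cup0_mid, cup1_mid, cup2_mid, cup3_mid and holder_mid below 0.005 m and (height (world z) of cup0_mid between 0.0615 and 0.0685 m or height (world z) of cup0_mid between 0.0855 and 0.0925 m or height (world z) of cup0_mid between 0.1095 and 0.1165 m or height (world z) of cup0_mid between 0.1335 and 0.1405 m) and (height (world z) of cup1_mid between 0.0615 and 0.0685 m or height (world z) of cup1_mid between 0.0855 and 0.0925 m or height (world z) of cup1_mid between 0.1095 and 0.1165 m or height (world z) of cup1_mid between 0.1335 and 0.1405 m) and (height (world z) of cup2_mid between 0.0615 and 0.0685 m or height (world z) of cup2_mid between 0.0855 and 0.0925 m or height (world z) of cup2_mid between 0.1095 and 0.1165 m or height (world z) of cup2_mid between 0.1335 and 0.1405 m) and (height (world z) of cup3_mid between 0.0615 and 0.0685 m or height (world z) of cup3_mid between 0.0855 and 0.0925 m or height (world z) of cup3_mid between 0.1095 and 0.1165 m or height (world z) of cup3_mid between 0.1335 and 0.1405 m)), for 0.2 s.
At the end, for the whole second after the job is handed in: Holder upright on the plate within 5 mm along and 12 mm across of the seat, jaw gap 57.5 to 62.5 mm; every cup and the stopper within 5 mm of the holder's axis, upright within 0.05 rad, home within 3.5 mm in height, released and at rest (all of step 2 and horizontal distance between stopper_mid and holder_mid below 0.005 m and angle between stopper_mid's own z axis and vertical below 0.05 rad and (height (world z) of stopper_mid between 0.0935 and 0.1005 m or height (world z) of stopper_mid between 0.1175 and 0.1245 m or height (world z) of stopper_mid between 0.1415 and 0.1485 m or height (world z) of stopper_mid between 0.1655 and 0.1725 m)); the robot touches nothing.
It fails at once if the brown reagent bottle is shifted by more than 30 mm (distance of reagent from where it was at the start of the episode above 0.03 m).
It fails at once if the flat blue-and-white slide box is shifted by more than 30 mm (distance of slidebox from where it was at the start of the episode above 0.03 m).
It fails at once if the clear sample jar with a white cap is shifted by more than 30 mm (distance of jar from where it was at the start of the episode above 0.03 m).
Of cup0, cup1, cup2, cup3 only 2 to 4 are there at a start; the rules pass over those that are not, and their reading is None.
At some moment in a run one of cup0, cup1, cup2, cup3, stopper may be knocked a few centimetres aside while the robot is not near it.
It also fails if it takes over 210 s, if anything falls off the work surface, if the arm or the gripper's body presses on something with over 40 N, if the wrist force passes 120 N, or if a joint passes its speed limit or range.

## Working session

There is one attempt and no reset: what is moved stays moved. The work goes in short steps, Python scripts to look and compute and a tool call to move; the robot and the scene stay as the last step left them, time stands still between calls to the robot, and variables do not carry over. Pictures are saved under pics/ and viewed, about 12 in all and at most 16, crops included, and the job is handed in when it is done.

Besides the shell and the picture viewer there is one more tool, called after "Call:" by a JSON object that holds its "op" and its "data". step_arm: Moves the arm, as the interface text tells. Its arguments: {"type":"object","properties":{"increments":{"type":"array","items":{"type":"number"}},"grip_force":{"type":"number"}},"required":["increments"]}

```bash
mkdir -p pics; ls
python3 - <<'E'
from station import sense, snapshot, camera_model
import cv2
for n in("scene","top"):
    cv2.imwrite(f"pics/{n}0.png",snapshot(n)); m=camera_model(n); print(n,m)
print(camera_model("wrist")); print(sense())
E
```

```text
pics
scene {'vertical_fov': 49.76510650385825, 'cx': 271.1686944061878, 'cy': 208.0709516346143, 'R': array([[-0.68346776,  0.72997294,  0.00336499],
       [ 0.40703674,  0.38492366, -0.82834465],
       [-0.60596445, -0.56477719, -0.56020872]]), 't': array([ 0.38510104, -0.17078591,  1.52801536])}
top {'vertical_fov': 47.07267474813157, 'cx': 282.2326783842065, 'cy': 216.36413107115465, 'R': array([[-0.03734538, -0.99930133, -0.00147554],
       [-0.97143983,  0.03665032, -0.2344385 ],
       [ 0.23432878, -0.00732179, -0.97212983]]), 't': array([0.01752213, 0.57747967, 1.05236915])}
{'vertical_fov': 69.6844258815762, 'cx': 282.518121921167, 'cy': 207.06536063339843, 'R': array([[ 0.35614976,  0.93442783, -0.00140603],
       [ 0.88458009, -0.33666503,  0.3227611 ],
       [ 0.3011236 , -0.11619503, -0.94647942]]), 't': array([-0.62395066, -0.0401578 ,  0.38020821])}
{'t': 0.1, 'q': array([ 1.02953020e+00,  5.28411530e-01,  1.43378845e+00, -2.57685945e-05,
        1.18142388e+00, -1.78541778e-01]), 'qd': array([-0.00136566, -0.00159462, -0.00200146, -0.00123685, -0.00142611,
        0.00047628]), 'tau': array([-5.91296121e-04, -4.43302846e+01, -1.78583568e+01, -3.11015838e-04,
        3.80919693e-03,  2.20505120e-05]), 'tcp_pos': array([0.22142207, 0.58375716, 0.2304034 ]), 'tool_rot': array([ 0.12686198,  0.69575476, -0.12821217,  0.69526469]), 'force': array([-0.76528608,  0.41768799,  0.68893879]), 'ft_torque': array([0.00378683, 0.03005505, 0.00360746]), 'finger_gap': 1.0013666204375329}
```

View pics/scene0.png

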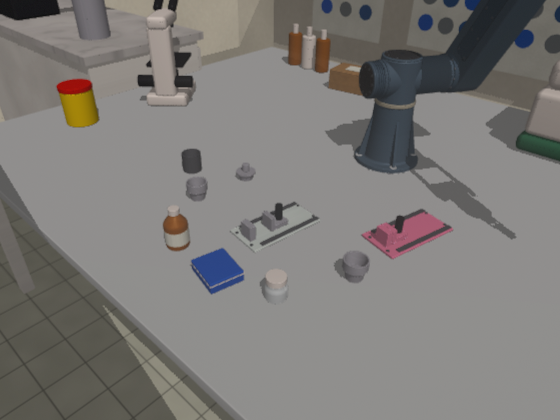

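View pics/top0.png

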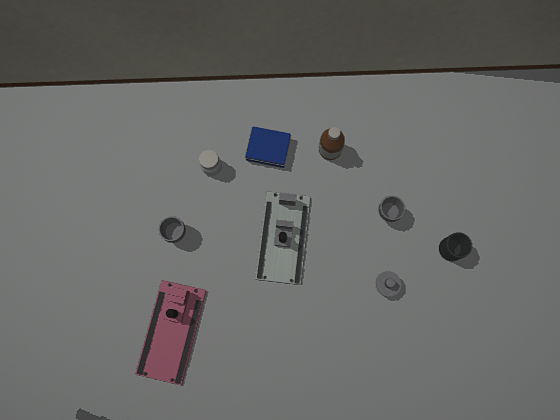

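```bash
cat > h.py <<'E'
import numpy as np, cv2
from scipy.spatial.transform import Rotation as Ro
from station import sense, snapshot, camera_model
def ray(m,uv):
    f=210/np.tan(np.radians(m["vertical_fov"]/2)); R=np.array(m["R"]); t=np.array(m["t"])
    d=R.T@np.array([(uv[0]-m["cx"])/f,(uv[1]-m["cy"])/f,1.]); return -R.T@t,d
def cast(m,uv,z):
    c,d=ray(m,uv); return c+d*(z-c[2])/d[2]
def proj(m,X):
    f=210/np.tan(np.radians(m["vertical_fov"]/2)); p=np.array(m["R"])@np.asarray(X)+m["t"]
    return np.array([f*p[0]/p[2]+m["cx"],f*p[1]/p[2]+m["cy"]])
def inc(target,ydir=None):
    """shift to a TCP target in row units; turn (5deg units) bringing tool y onto +-ydir (world angle, rad)"""
    s=sense(); R=Ro.from_quat(s["tool_rot"]).as_matrix()
    sh=R.T@(np.array(target)-s["tcp_pos"])/.06
    cur=np.arctan2(R[1,1],R[0,1]); out=[]
    if ydir is not None:
        # tool x points down: positive turn about x lowers the world angle
        for k in(0,np.pi,-np.pi,2*np.pi):
            out.append(round(float(-np.degrees(ydir+k-cur)/5),2))
    print("t",round(s["t"],2),"tcp",s["tcp_pos"].round(4),"yang",round(float(np.degrees(cur)),1),"q6",s["q"][5].round(3),"q1",s["q"][0].round(3),"tilt",(np.degrees(np.arccos(-R[2,0]))).round(2),
      "gap",round(s["finger_gap"],3),"F",s["force"].round(1)); print("shift",sh.round(3),"turn",out)
E
python3 - <<'E'
from h import *
m=camera_model("top"); ms=camera_model("scene")
print("cams",ray(m,(0,0))[0],ray(ms,(0,0))[0])
for n,uv,z in[("cupA rim",(392,205),.054),("cupB rim",(172,225),.054),("holder rim",(459,241),.06),("stopper top",(392,283),.05),("knob",(283,236),.07),
 ("pl1",(271,193),.008),("pl2",(311,199),.008),("pl3",(258,279),.008),("pl4",(301,284),.008),("reagent",(331,152),0),("box",(268,147),.03),("jar",(209,157),.06)]: print(n,cast(m,uv,z).round(4))
im=cv2.imread("pics/top0.png"); a=cv2.resize(im[180:300,245:325],None,fx=5,fy=5,interpolation=cv2.INTER_CUBIC)[:600]
s=cv2.imread("pics/scene0.png"); b=cv2.resize(s[140:280,160:330],None,fx=4,fy=4,interpolation=cv2.INTER_CUBIC)
cv2.imwrite("pics/c1.png",np.hstack([a[:560,:],b])[:, :1080] if 0 else b)
E
```

```text
cams [0.31504074 0.0040503  1.15844877] [1.25864327 0.64761442 0.71324207]
cupA rim [ 0.5991 -0.2652  0.054 ]
cupB rim [0.5702 0.2551 0.054 ]
holder rim [ 0.5058 -0.4108  0.06  ]
stopper top [ 0.416  -0.2494  0.05  ]
knob [ 0.5309 -0.0042  0.07  ]
pl1 [0.6531 0.021  0.008 ]
pl2 [ 0.6339 -0.0774  0.008 ]
pl3 [0.4413 0.0588 0.008 ]
pl4 [ 0.4256 -0.043   0.008 ]
reagent [ 0.7585 -0.1354  0.    ]
box [0.7662 0.0244 0.03  ]
jar [0.7339 0.1671 0.06  ]
```

View pics/c1.png

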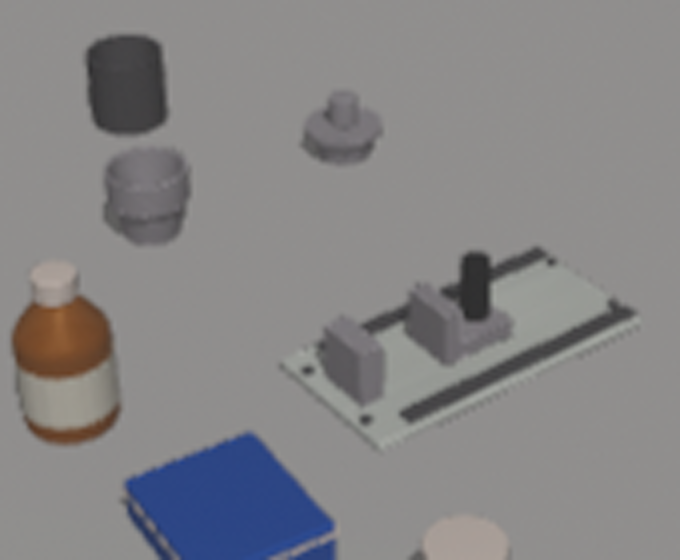

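Run:
```python
from h import *
inc([.52,-.01,.25],np.radians(80.2))
```

```text
t 0.1 tcp [0.2214 0.5838 0.2304] yang 69.2 q6 -0.179 q1 1.03 tilt 0.12 gap 1.001 F [-0.8  0.4  0.7]
shift [-0.314 -7.487  8.164] turn [-2.2, -38.2, 33.8, -74.2]
```

Call:
{"op": "step_arm", "data": {"increments": [-0.3, -7.49, 8.16, -2.2, 0, -0.3, -7.49, 8.16, -2.2, 0, -0.3, -7.49, 8.16, -2.2, 0, -0.3, -7.49, 8.16, -2.2, 0, -0.3, -7.49, 8.16, -2.2, 0]}}

```text
t: 0.72
tcp_pos: [0.3619, 0.304, 0.2396]
tool_rot: [0.059, 0.705, -0.061, 0.704]
force: [0.4, 0.5, 0.5]
finger_gap: 1.003
```

Run:
```python
from h import *
inc([.52,-.01,.25],np.radians(80.2))
```

```text
t 0.72 tcp [0.3619 0.304  0.2396] yang 80.2 q6 -0.937 q1 0.462 tilt 0.12 gap 1.003 F [0.4 0.5 0.5]
shift [-0.167 -4.711  3.484] turn [0.01, -35.99, 36.01, -71.99]
```

Call:
{"op": "step_arm", "data": {"increments": [-0.17, -4.71, 3.48, 0, 0, -0.17, -4.71, 3.48, 0, 0, -0.17, -4.71, 3.48, 0, 0, -0.17, -4.71, 3.48, 0, 0, -0.17, -4.71, 3.48, 0, 0]}}

```text
t: 1.35
tcp_pos: [0.5019, 0.0246, 0.2488]
tool_rot: [0.06, 0.705, -0.061, 0.704]
force: [1.3, 0.0, 1.1]
finger_gap: 0.999
```

Call:
{"op": "step_arm", "data": {"increments": [0, -0.9, 0.6, 0, 0, 0, -0.9, 0.6, 0, 0, 0, -0.9, 0.6, 0, 0, 0, -0.9, 0.6, 0, 0, 0, -0.9, 0.6, 0, 0]}}

```text
t: 1.98
tcp_pos: [0.5275, -0.0331, 0.249]
tool_rot: [0.059, 0.705, -0.06, 0.704]
force: [-0.6, 0.1, 0.2]
finger_gap: 1.002
```

Run:
```python
from h import *
inc([.52,-.01,.25],np.radians(80.2))
cv2.imwrite("pics/w1.png",snapshot("wrist")); m=camera_model("wrist"); import pickle; pickle.dump(m,open("w1.pkl","wb")); print(ray(m,(0,0))[0])
```

```text
t 1.98 tcp [ 0.5275 -0.0331  0.249 ] yang 80.3 q6 -1.675 q1 -0.273 tilt 0.12 gap 1.002 F [-0.6  0.1  0.2]
shift [-0.018  0.359 -0.189] turn [0.03, -35.97, 36.03, -71.97]
[ 0.44534402 -0.01904199  0.39061067]
```

View pics/w1.png

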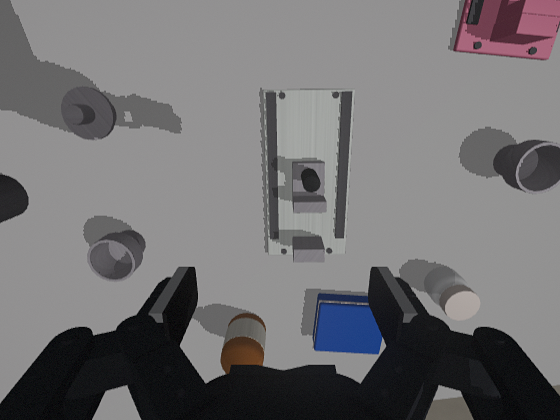

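Run:
```python
from h import *
im=cv2.imread("pics/w1.png"); 
cv2.imwrite("pics/w1c.png",cv2.resize(im[80:270,250:365],None,fx=5,fy=5,interpolation=cv2.INTER_CUBIC)[:, :][450:950] if 0 else cv2.resize(im[150:270,250:370],None,fx=5,fy=5,interpolation=cv2.INTER_CUBIC))
for r in(100,150,230): print(r,im[r,255:275].mean(1).round().astype(int),im[r,340:362].mean(1).round().astype(int))
for c in(290,325): print(c,im[84:96,c].mean(1).round().astype(int))
for c in(275,335): print(c,im[248:262,c].mean(1).round().astype(int))
```

```text
100 [146 146 148 147 151 101 102 103 112 112 115  80  67  70  68  70  70  70
  69  67] [111  73  69  72  71  69  69  70  70  68  69  61 172 164 134 148 147 146
 147 147 146 146]
150 [147 147 146 146 148 148 150 101 104  91 110 116  90  70  71  72  71  70
  70  69] [ 73  72  71  70  71  73  70  70  64 172 163 134 146 147 147 147 146 147
 147 145 148 147]
230 [146 147 147 147 147 146 147 148 150 101 103 102 104 161 109  68  72  70
  73  72] [ 70  70  68  67 117 165 142 146 146 148 147 147 147 147 146 147 148 147
 148 146 147 147]
290 [148 147 145 147 141 133 151 162 161 159 160 160]
325 [146 146 147 147 132 126 158 164 163 163 163 163]
275 [159 159 158 158 158 160 154 143 147 147 147 147 147 146]
335 [159 158 158 158 159 155 148 145 146 147 146 146 147 146]
```

View pics/w1c.png

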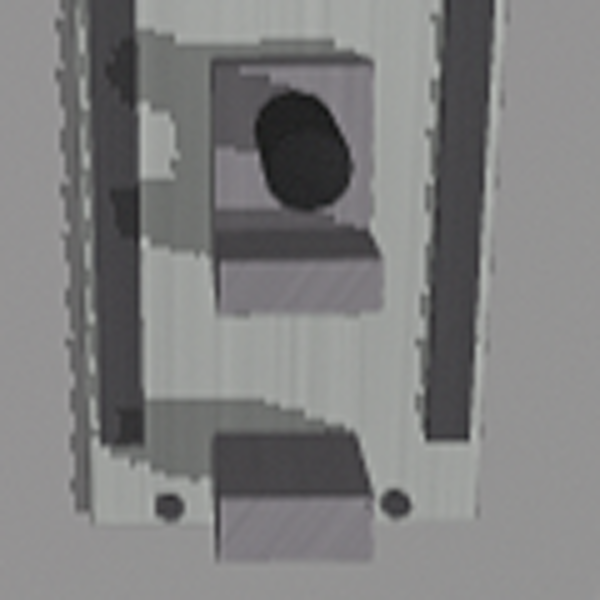

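Run:
```python
from h import *; import pickle
m=pickle.load(open("w1.pkl","rb"))
for n,uv,z in[("fixtopL",(293.3,249.2),.05),("fixtopR",(324.4,249.2),.05),("fixbotL",(293.6,236.8),.008),("fixbotR",(321,236.8),.008),("sltopL",(293.3,212.8),.05),("sltopR",(326.5,212.8),.05),
 ("knobtop",(313.8,184.6),.066),("knobfoot",(308,175),.022),
 ("c1",(263.8,89),.008),("c2",(353.7,89),.008),("c3",(268.5,254.6),.008),("c4",(345.5,254.4),.008)]: print(n,cast(m,uv,z).round(4))
```

```text
fixtopL [ 0.6167 -0.0351  0.05  ]
fixtopR [0.6233 0.0033 0.05  ]
fixbotL [ 0.6191 -0.0336  0.008 ]
fixbotR [0.6255 0.0038 0.008 ]
sltopL [ 0.5688 -0.0274  0.05  ]
sltopR [0.5756 0.0119 0.05  ]
knobtop [0.5341 0.0006 0.066 ]
knobfoot [ 0.5327 -0.0022  0.022 ]
c1 [ 0.4245 -0.0383  0.008 ]
c2 [0.4425 0.0665 0.008 ]
c3 [ 0.6403 -0.073   0.008 ]
c4 [0.6583 0.0345 0.008 ]
```

Run:
```python
from h import *
inc([.533,-.001,.035],np.radians(80.6))
```

```text
t 2.02 tcp [ 0.5277 -0.0333  0.249 ] yang 80.3 q6 -1.675 q1 -0.274 tilt 0.11 gap 0.997 F [-0.8 -0.2  0.2]
shift [3.566e+00 5.510e-01 1.000e-03] turn [-0.05, -36.05, 35.95, -72.05]
```

Call:
{"op": "step_arm", "data": {"increments": [0.5, 0.55, 0, -0.05, 0, 1.5, 0.55, 0, -0.05, 0, 2.4, 0.55, 0, -0.05, 0, 3.2, 0.55, 0, -0.05, 0, 3.56, 0.55, 0, -0.05, 0]}}

```text
t: 2.65
tcp_pos: [0.5313, 0.0001, 0.0329]
tool_rot: [0.057, 0.707, -0.058, 0.703]
force: [0.2, 0.9, -0.1]
finger_gap: 1.005
```

Call:
{"op": "step_arm", "data": {"grip_force": 60, "increments": [0, 0, 0, 0, 0.6, 0, 0, 0, 0, 1, 0, 0, 0, 0, 1, 0, 0, 0, 0, 1, 0, 0, 0, 0, 1]}}

```text
t: 3.28
tcp_pos: [0.532, -0.0016, 0.0345]
tool_rot: [0.056, 0.706, -0.058, 0.704]
force: [-2.4, -6.5, 5.1]
finger_gap: 0.218
```

Run:
```python
from h import *
inc([.490,.006,.035],np.radians(80.6))
```

```text
t 3.27 tcp [ 0.532  -0.0016  0.0345] yang 80.7 q6 -1.615 q1 -0.211 tilt 0.27 gap 0.218 F [-2.4 -6.5  5.1]
shift [-0.006  0.013 -0.711] turn [0.03, -35.97, 36.03, -71.97]
```

Call:
{"op": "step_arm", "data": {"increments": [0, 0, -0.15, 0, 1, 0, 0, -0.3, 0, 1, 0, 0, -0.45, 0, 1, 0, 0, -0.6, 0, 1, 0, 0, -0.74, 0, 1]}}

```text
t: 3.9
tcp_pos: [0.4881, 0.0052, 0.0346]
tool_rot: [0.056, 0.706, -0.058, 0.704]
force: [4.7, -3.8, -11.1]
finger_gap: 0.213
```

Call:
{"op": "step_arm", "data": {"increments": [0, 0, 0, 0, 1, 0, 0, 0, 0, 0.3, 0, 0, 0, 0, 0, 0, 0, 0, 0, 0, 0, 0, 0, 0, 0]}}

```text
t: 4.53
tcp_pos: [0.4882, 0.0053, 0.0349]
tool_rot: [0.056, 0.705, -0.058, 0.704]
force: [0.0, 0.0, -0.4]
finger_gap: 1.004
```

Call:
{"op": "step_arm", "data": {"increments": [-1, 0, 0, 0, 0, -2, 0, 0, 0, 0, -3, 0, 0, 0, 0, -3, 0, 0, 0, 0, -3, 0, 0, 0, 0]}}

```text
t: 5.15
tcp_pos: [0.4877, 0.0062, 0.2146]
tool_rot: [0.056, 0.706, -0.058, 0.704]
force: [-0.6, -0.1, -0.2]
finger_gap: 1.002
```

Run:
```python
from h import *
inc([.42,-.40,.25],np.radians(80.6))
inc([.42,-.40,.25],np.radians(-120))
```

```text
t 5.15 tcp [0.4877 0.0062 0.2146] yang 80.8 q6 -1.621 q1 -0.214 tilt 0.26 gap 1.002 F [-0.6 -0.1 -0.2]
shift [-0.563 -6.865 -0.03 ] turn [0.03, -35.97, 36.03, -71.97]
t 5.15 tcp [0.4877 0.0062 0.2146] yang 80.8 q6 -1.621 q1 -0.214 tilt 0.26 gap 1.002 F [-0.6 -0.1 -0.2]
shift [-0.563 -6.865 -0.03 ] turn [40.15, 4.15, 76.15, -31.85]
```

Run:
```python
from h import *
inc([.50,-.40,.26],np.radians(80.6))
```

```text
t 5.15 tcp [0.4877 0.0062 0.2146] yang 80.8 q6 -1.621 q1 -0.214 tilt 0.26 gap 1.002 F [-0.6 -0.1 -0.2]
shift [-0.734 -6.652  1.286] turn [0.03, -35.97, 36.03, -71.97]
```

Call:
{"op": "step_arm", "data": {"increments": [-0.75, -6.65, 1.29, 0, 0, -0.75, -6.65, 1.29, 0, 0, -0.75, -6.65, 1.29, 0, 0, -0.75, -6.65, 1.29, 0, 0, -0.75, -6.65, 1.29, 0, 0]}}

```text
t: 5.78
tcp_pos: [0.4962, -0.3055, 0.2473]
tool_rot: [0.057, 0.707, -0.057, 0.702]
force: [-0.0, 0.6, -0.3]
finger_gap: 1.002
```

Run:
```python
from h import *
inc([.50,-.40,.26],np.radians(80.6))
```

```text
t 5.78 tcp [ 0.4962 -0.3055  0.2473] yang 80.7 q6 -2.149 q1 -0.741 tilt 0.4 gap 1.002 F [-0.   0.6 -0.3]
shift [-0.213 -1.544  0.315] turn [0.03, -35.97, 36.03, -71.97]
```

Call:
{"op": "step_arm", "data": {"increments": [-0.2, -1.54, 0.31, 0, 0, -0.2, -1.54, 0.31, 0, 0, -0.2, -1.54, 0.31, 0, 0, -0.2, -1.54, 0.31, 0, 0, -0.2, -1.54, 0.31, 0, 0]}}

```text
t: 6.4
tcp_pos: [0.4995, -0.3977, 0.2582]
tool_rot: [0.057, 0.708, -0.056, 0.702]
force: [-0.2, 0.4, 0.1]
finger_gap: 0.998
```

Run:
```python
from h import *; import pickle
inc([.50,-.40,.26],np.radians(80.6))
cv2.imwrite("pics/w2.png",snapshot("wrist")); pickle.dump(camera_model("wrist"),open("w2.pkl","wb"))
```

```text
t 6.4 tcp [ 0.4995 -0.3977  0.2582] yang 80.8 q6 -2.254 q1 -0.845 tilt 0.53 gap 0.998 F [-0.2  0.4  0.1]
shift [-0.03  -0.037  0.014] turn [0.05, -35.95, 36.05, -71.95]
```

View pics/w2.png

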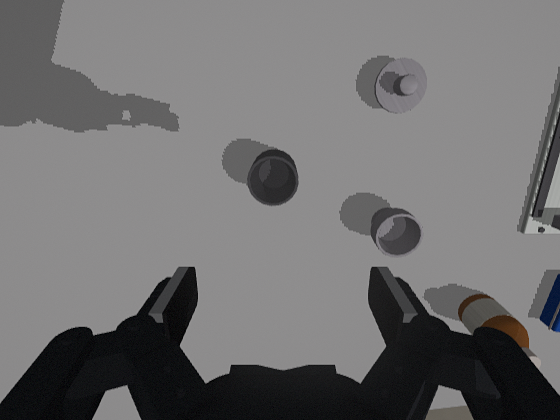

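Run:
```python
from h import *; import pickle
m=pickle.load(open("w2.pkl","rb"))
def pts(n,uvs,z):
    P=[cast(m,u,z) for u in uvs]; print(n,"lr",np.linalg.norm(P[0]-P[1]).round(4),"tb",np.linalg.norm(P[2]-P[3]).round(4),"c",np.mean(P,0).round(4))
pts("holder",[(247,180),(298,180),(272.5,154.5),(272.5,206)],.06)
pts("cupA",[(372.5,233),(422.5,235),(398,210),(398,258)],.054)
pts("flange",[(375.5,85),(427,85),(401,58),(401,112)],.026)
print(cast(m,(408,84),.05))
im=cv2.imread("pics/w2.png").astype(int)
g=im.mean(2).round().astype(int)
print(g[180,238:255],g[180,290:304]); print(g[148:162,272],g[198:214,272])
```

```text
holder lr 0.059 tb 0.061 c [ 0.4962 -0.4087  0.06  ]
cupA lr 0.0629 tb 0.0656 c [ 0.5907 -0.2664  0.054 ]
flange lr 0.0595 tb 0.0584 c [ 0.4171 -0.2452  0.026 ]
[ 0.4169557  -0.24679918  0.05      ]
[ 97  98  99  99 100  99  98  99 100  72  64  68  49  51  52  52  52] [ 40  41  40  41  39  51  66  65 118 144 141 141 141 140]
[94 71 41 42 40 41 40 41 58 67 62 51 49 50] [ 44  42  44  44  43  56  64  97 134 142 142 141 142 142 141 141]
```

Run:
```python
from h import *; import pickle
im=cv2.imread("pics/top0.png"); g=im.max(2)
mt=camera_model("top")
g=cv2.resize(g[190:270,360:480],None,fx=1,fy=1)
n,l,s,c=cv2.connectedComponentsWithStats((g<75).astype(np.uint8))
for i in range(1,n):
    if s[i,4]>60: print(s[i]+[360,190,0,0,0],c[i]+[360,190])
inc([.496,-.409,.018],np.radians(80.6))
```

```text
[382 197  22  22 263] [391.95057034 205.31558935]
[379 205  23  18  68] [386.97058824 217.01470588]
[439 233  40  35 782] [456.04987212 247.40409207]
t 6.45 tcp [ 0.4998 -0.3979  0.2587] yang 80.8 q6 -2.254 q1 -0.845 tilt 0.48 gap 1.004 F [ 0.2 -0.4  0. ]
shift [ 4.011e+00 -1.960e-01  2.000e-03] turn [0.05, -35.95, 36.05, -71.95]
```

Call:
{"op": "step_arm", "data": {"increments": [0.8, -0.19, 0, 0, 0, 1.6, -0.19, 0, 0, 0, 2.3, -0.19, 0, 0, 0, 2.8, -0.19, 0, 0, 0, 2.8, -0.19, 0, 0, 0]}}

```text
t: 7.08
tcp_pos: [0.4955, -0.4062, 0.0883]
tool_rot: [0.058, 0.709, -0.054, 0.7]
force: [0.7, -0.5, -0.1]
finger_gap: 0.997
```

Run:
```python
from h import *; import pickle
inc([.496,-.409,.018],np.radians(80.6))
cv2.imwrite("pics/w3.png",snapshot("wrist")); pickle.dump(camera_model("wrist"),open("w3.pkl","wb"))
```

```text
t 7.08 tcp [ 0.4955 -0.4062  0.0883] yang 80.9 q6 -2.267 q1 -0.859 tilt 0.81 gap 0.997 F [ 0.7 -0.5 -0.1]
shift [ 1.171 -0.051  0.032] turn [0.06, -35.94, 36.06, -71.94]
```

View pics/w3.png

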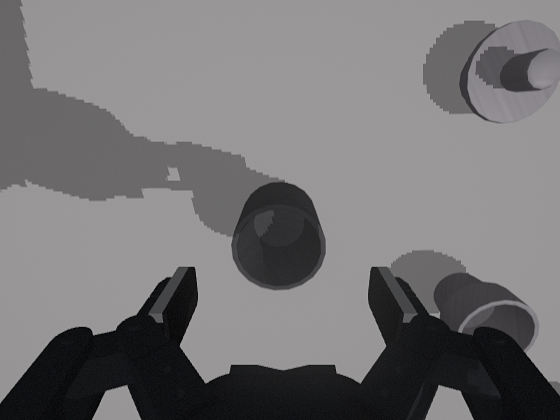

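Run:
```python
from h import *; import pickle
m=pickle.load(open("w3.pkl","rb"))
P=[cast(m,u,.06) for u in [(232,246),(326,246),(279,203.5),(279,290)]]
print(np.linalg.norm(P[0]-P[1]),np.linalg.norm(P[2]-P[3]),np.mean(P,0))
print(Ro.from_quat(sense()["tool_rot"]).as_matrix()[:,0])
c=np.mean(P,0); inc([c[0],c[1],.02],np.radians(80.6))
```

```text
0.059144509559921864 0.060127719788866066 [ 0.49767202 -0.40989177  0.06      ]
[-0.00944092  0.00371425 -0.99994854]
t 7.12 tcp [ 0.4965 -0.4076  0.0902] yang 80.9 q6 -2.267 q1 -0.859 tilt 0.58 gap 1.002 F [ 0.6 -0.6  0.2]
shift [ 1.17  -0.038  0.036] turn [0.06, -35.94, 36.06, -71.94]
```

Sizes agree (59–60 mm), holder centre (0.4977, -0.4099).

Call:
{"op": "step_arm", "data": {"increments": [0.4, -0.04, 0.03, 0, 0, 0.8, -0.04, 0.03, 0, 0, 1.17, -0.04, 0.03, 0, 0, 1.17, -0.04, 0.03, 0, 0, 1.17, -0.04, 0.03, 0, 0]}}

```text
t: 7.75
tcp_pos: [0.4984, -0.4109, 0.0221]
tool_rot: [0.056, 0.707, -0.056, 0.702]
force: [0.0, -0.4, 0.4]
finger_gap: 1.002
```

Call:
{"op": "step_arm", "data": {"grip_force": 60, "increments": [0, 0, 0, 0, 0.3, 0, 0, 0, 0, 0.6, 0, 0, 0, 0, 0.8, 0, 0, 0, 0, 0.8, 0, 0, 0, 0, 0.8]}}

```text
t: 8.38
tcp_pos: [0.4995, -0.4104, 0.0245]
tool_rot: [0.056, 0.707, -0.056, 0.703]
force: [0.4, 3.4, 9.5]
finger_gap: 0.683
```

Call:
{"op": "step_arm", "data": {"increments": [-0.4, 0, 0, 0, 0.8, -1, 0, 0, 0, 0.8, -2, 0, 0, 0, 0.8, -2.3, 0, 0, 0, 0.8, -2.3, 0, 0, 0, 0.8]}}

```text
t: 9.0
tcp_pos: [0.5003, -0.4106, 0.163]
tool_rot: [0.056, 0.706, -0.056, 0.703]
force: [0.1, 0.9, -6.8]
finger_gap: 0.682
```

Run:
```python
from h import *
inc([.588,-.0105,.16],np.radians(80.6))
print(Ro.from_quat(sense()["tool_rot"]).as_matrix()[:,0])
```

```text
t 9.0 tcp [ 0.5003 -0.4106  0.163 ] yang 80.9 q6 -2.268 q1 -0.858 tilt 0.23 gap 0.682 F [ 0.1  0.9 -6.8]
shift [0.043 6.817 0.388] turn [0.06, -35.94, 36.06, -71.94]
[-4.09974815e-03 -3.92360469e-05 -9.99991595e-01]
```

Call:
{"op": "step_arm", "data": {"increments": [0, 3.4, 0.2, 0, 0.8, 0, 6.82, 0.37, 0, 0.8, 0, 6.82, 0.37, 0, 0.8, 0, 6.82, 0.37, 0, 0.8, 0, 6.82, 0.37, 0, 0.8]}}

```text
t: 9.62
tcp_pos: [0.5646, -0.1025, 0.1593]
tool_rot: [0.057, 0.708, -0.056, 0.701]
force: [1.3, -0.3, -5.8]
finger_gap: 0.684
```

Run:
```python
from h import *
inc([.586,-.010,.16],np.radians(80.6))
```

```text
t 9.62 tcp [ 0.5646 -0.1025  0.1593] yang 80.9 q6 -1.784 q1 -0.374 tilt 0.58 gap 0.684 F [ 1.3 -0.3 -5.8]
shift [-0.011  1.579  0.108] turn [0.05, -35.95, 36.05, -71.95]
```

Call:
{"op": "step_arm", "data": {"increments": [0, 1, 0.1, 0, 0.8, 0, 1.58, 0.1, 0, 0.8, 0, 1.58, 0.1, 0, 0.8, 0, 1.58, 0.1, 0, 0.8, 0, 1.58, 0.1, 0, 0.8]}}

```text
t: 10.25
tcp_pos: [0.5848, -0.011, 0.1582]
tool_rot: [0.057, 0.709, -0.056, 0.701]
force: [0.1, -0.6, -6.2]
finger_gap: 0.68
```

Run:
```python
from h import *; import pickle
inc([.586,-.010,.035],np.radians(80.6))
cv2.imwrite("pics/w4.png",snapshot("wrist")); pickle.dump(camera_model("wrist"),open("w4.pkl","wb"))
```

```text
t 10.25 tcp [ 0.5848 -0.011   0.1582] yang 80.8 q6 -1.619 q1 -0.21 tilt 0.7 gap 0.68 F [ 0.1 -0.6 -6.2]
shift [2.052 0.019 0.041] turn [0.03, -35.97, 36.03, -71.97]
```

View pics/w4.png

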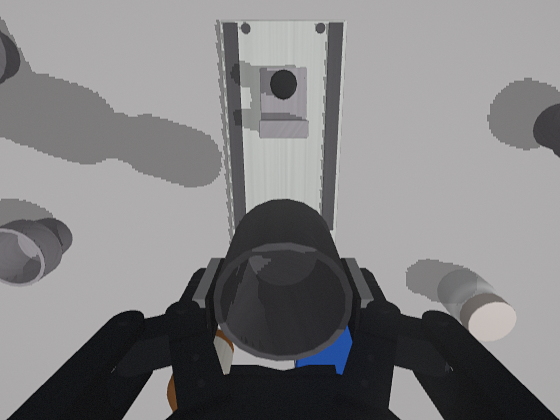

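Run:
```python
from h import *; import pickle
m=pickle.load(open("w4.pkl","rb"))
P=[cast(m,u,.1937) for u in [(215.5,301),(353,301),(284,242.5),(284,361)]]
print(np.linalg.norm(P[0]-P[1]),np.linalg.norm(P[2]-P[3]),np.mean(P,0))
for u in[(261,137.5),(308,137)]: print(cast(m,u,.05))
```

```text
0.0573276469569388 0.05834468463304297 [ 0.58082229 -0.00976761  0.1937    ]
[ 0.5237987  -0.01867253  0.05      ]
[0.52960496 0.01913255 0.05      ]
```

Call:
{"op": "step_arm", "data": {"increments": [0.6, 0, 0.04, 0, 0.8, 1.2, 0, 0.04, 0, 0.8, 1.7, 0, 0.04, 0, 0.8, 1.98, 0, 0.04, 0, 0.8, 1.98, 0, 0.04, 0, 0.8]}}

```text
t: 10.92
tcp_pos: [0.5854, -0.0118, 0.0387]
tool_rot: [0.058, 0.71, -0.057, 0.7]
force: [-0.1, -0.4, -5.5]
finger_gap: 0.682
```

Call:
{"op": "step_arm", "data": {"increments": [0.03, 0, 0, 0, 0.8, 0.06, 0, 0, 0, 0.8, 0.09, 0, 0, 0, 0.8, 0.09, 0, 0, 0, 0.8, 0.09, 0, 0, 0, 0.8]}}

```text
t: 11.55
tcp_pos: [0.5854, -0.0117, 0.0335]
tool_rot: [0.058, 0.71, -0.057, 0.7]
force: [0.3, -0.6, -5.8]
finger_gap: 0.68
```

Call:
{"op": "step_arm", "data": {"increments": [0.02, 0, 0, 0, 0.8, 0.03, 0, 0, 0, 0.8, 0.03, 0, 0, 0, 0.5, 0.03, 0, 0, 0, 0, 0.03, 0, 0, 0, 0]}}

```text
t: 12.18
tcp_pos: [0.5863, -0.0119, 0.0318]
tool_rot: [0.058, 0.709, -0.057, 0.701]
force: [0.7, 0.0, 1.3]
finger_gap: 1.001
```

Call:
{"op": "step_arm", "data": {"increments": [0, 0, 0, 0, 0, -0.5, 0, 0, 0, 0, -1.5, 0, 0, 0, 0, -2.5, 0, 0, 0, 0, -2.5, 0, 0, 0, 0]}}

```text
t: 12.8
tcp_pos: [0.592, -0.013, 0.1873]
tool_rot: [0.057, 0.704, -0.057, 0.705]
force: [0.1, -0.2, -1.2]
finger_gap: 1.0
```

Run:
```python
from h import *
inc([.488,.0053,.19],np.radians(80.6))
```

```text
t 12.8 tcp [ 0.592  -0.013   0.1873] yang 80.7 q6 -1.619 q1 -0.21 tilt 0.05 gap 1.0 F [ 0.1 -0.2 -1.2]
shift [-0.047  0.02  -1.76 ] turn [0.02, -35.98, 36.02, -71.98]
```

Call:
{"op": "step_arm", "data": {"increments": [0, 0.02, -1, 0, 0, 0, 0.02, -1.76, 0, 0, 0, 0.02, -1.76, 0, 0, 0, 0.02, -1.76, 0, 0, 0, 0.02, -1.76, 0, 0]}}

```text
t: 13.42
tcp_pos: [0.4896, 0.0048, 0.187]
tool_rot: [0.057, 0.704, -0.057, 0.706]
force: [-0.5, 0.1, 0.4]
finger_gap: 1.002
```

Run:
```python
from h import *; import pickle
inc([.488,.0053,.035],np.radians(80.6))
cv2.imwrite("pics/w5.png",snapshot("wrist")); pickle.dump(camera_model("wrist"),open("w5.pkl","wb"))
```

```text
t 13.43 tcp [0.4896 0.0048 0.187 ] yang 80.7 q6 -1.627 q1 -0.219 tilt 0.14 gap 1.002 F [-0.5  0.1  0.4]
shift [ 2.534  0.004 -0.034] turn [0.02, -35.98, 36.02, -71.98]
```

View pics/w5.png

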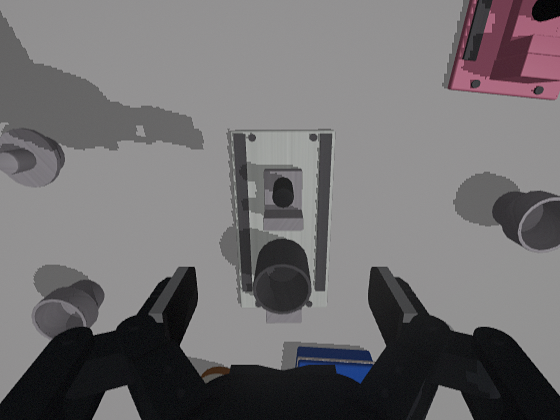

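Call:
{"op": "step_arm", "data": {"increments": [0.8, 0, -0.03, 0, 0, 1.6, 0, -0.03, 0, 0, 2.3, 0, -0.03, 0, 0, 2.53, 0, -0.03, 0, 0, 2.53, 0, -0.03, 0, 0]}}

```text
t: 14.1
tcp_pos: [0.4882, 0.005, 0.0346]
tool_rot: [0.057, 0.704, -0.057, 0.705]
force: [1.0, -0.4, 0.2]
finger_gap: 1.001
```

Call:
{"op": "step_arm", "data": {"grip_force": 80, "increments": [0, 0, 0, 0, 0.6, 0, 0, 0, 0, 1, 0, 0, 0, 0, 1, 0, 0, 0, 0, 1, 0, 0, 0, 0, 1]}}

```text
t: 14.72
tcp_pos: [0.4887, 0.0051, 0.0356]
tool_rot: [0.057, 0.704, -0.057, 0.706]
force: [-0.4, 0.9, 6.7]
finger_gap: 0.209
```

Call:
{"op": "step_arm", "data": {"increments": [0, 0, 0.1, 0, 1, 0, 0, 0.2, 0, 1, 0, 0, 0.3, 0, 1, 0, 0, 0.4, 0, 1, 0, 0, 0.45, 0, 1]}}

```text
t: 15.35
tcp_pos: [0.5152, 0.0009, 0.0356]
tool_rot: [0.058, 0.704, -0.057, 0.705]
force: [-6.9, 2.1, 6.5]
finger_gap: 0.213
```

Run:
```python
from h import *; import pickle
m=pickle.load(open("w5.pkl","rb"))
P=[cast(m,u,.068) for u in [(253.5,285),(312,285),(282.5,257.5),(282.5,314)]]
print(np.linalg.norm(P[0]-P[1]),np.linalg.norm(P[2]-P[3]),np.mean(P,0))
c=np.mean(P,0)[:2]-[.5414,-.0026]; u=np.array([.9866,-.1633]); print("clamp xy",c@u,c@[.1633,.9866])
inc([.52,0,.035])
```

```text
0.05858253320909006 0.065867338528112 [ 0.5772839  -0.00946944  0.068     ]
clamp xy 0.03652483712575451 -0.0009175503552811427
t 15.35 tcp [0.5152 0.0009 0.0356] yang 80.7 q6 -1.624 q1 -0.216 tilt 0.06 gap 0.213 F [-6.9  2.1  6.5]
shift [ 0.01  -0.002  0.081] turn []
```

Call:
{"op": "step_arm", "data": {"increments": [0, 0, 0.03, 0, 1, 0, 0, 0.06, 0, 1, 0, 0, 0.09, 0, 1, 0, 0, 0.12, 0, 1, 0, 0, 0.14, 0, 1]}}

```text
t: 15.98
tcp_pos: [0.5206, 0.0001, 0.0356]
tool_rot: [0.058, 0.707, -0.057, 0.703]
force: [-8.3, 1.7, 8.3]
finger_gap: 0.212
```

Call:
{"op": "step_arm", "data": {"increments": [0, 0, 0.03, 0, 1, 0, 0, 0.06, 0, 1, 0, 0, 0.08, 0, 1, 0, 0, 0.1, 0, 1, 0, 0, 0.1, 0, 1]}}

```text
t: 16.6
tcp_pos: [0.5229, -0.0003, 0.0356]
tool_rot: [0.058, 0.709, -0.057, 0.7]
force: [-10.4, 1.0, 9.5]
finger_gap: 0.208
```

Call:
{"op": "step_arm", "data": {"increments": [0, 0, 0.05, 0, 1, 0, 0, 0.1, 0, 1, 0, 0, 0.15, 0, 1, 0, 0, 0.2, 0, 1, 0, 0, 0.2, 0, 1]}}

```text
t: 17.23
tcp_pos: [0.5228, -0.0002, 0.0355]
tool_rot: [0.058, 0.718, -0.056, 0.691]
force: [-22.9, -0.6, 22.0]
finger_gap: 0.21
```

Run:
```python
from h import *
inc([.52,0,.035])
im=snapshot("scene"); m=camera_model("scene")
cv2.imwrite("pics/s2.png",cv2.resize(im[180:270,210:340],None,fx=6,fy=6,interpolation=cv2.INTER_CUBIC))
```

```text
t 17.23 tcp [ 5.228e-01 -2.000e-04  3.550e-02] yang 80.8 q6 -1.621 q1 -0.213 tilt 2.17 gap 0.21 F [-22.9  -0.6  22. ]
shift [ 0.01  -0.004 -0.046] turn []
```

View pics/s2.png

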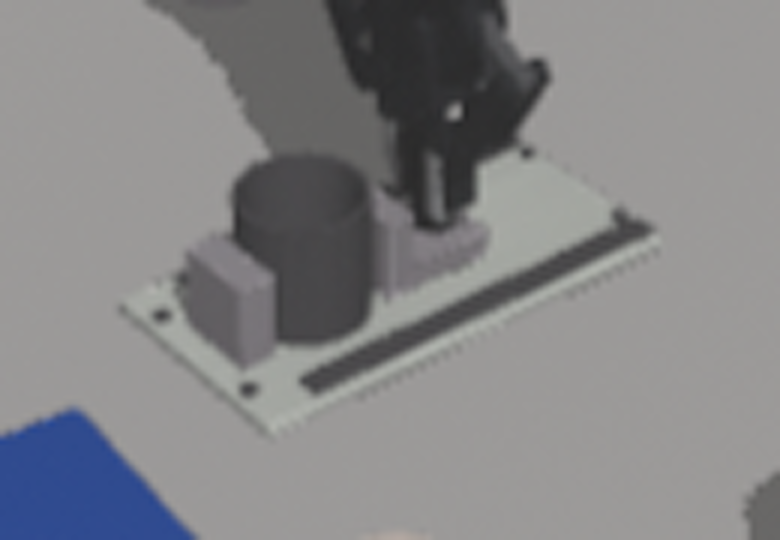

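Call:
{"op": "step_arm", "data": {"increments": [0, 0, 0.05, 0, 1, 0, 0, 0, 0, 1, 0, 0, 0, 0, 0.5, 0, 0, 0, 0, 0, 0, 0, 0, 0, 0]}}

```text
t: 17.9
tcp_pos: [0.524, -0.0005, 0.0355]
tool_rot: [0.058, 0.717, -0.056, 0.692]
force: [0.3, 0.7, 0.2]
finger_gap: 0.84
```

Call:
{"op": "step_arm", "data": {"increments": [-0.3, 0, 0, 0, 0, -1, 0, 0, 0, 0, -2, 0, 0, 0, 0, -3, 0, 0, 0, 0, -3.3, 0, 0, 0, 0]}}

```text
t: 18.52
tcp_pos: [0.5338, -0.0022, 0.2379]
tool_rot: [0.058, 0.714, -0.056, 0.696]
force: [0.1, -0.4, -0.6]
finger_gap: 1.002
```

Run:
```python
from h import *; import pickle
inc([.57,-.22,.22],np.radians(80.6))
m=camera_model("wrist"); cv2.imwrite("pics/w6.png",snapshot("wrist")); pickle.dump(m,open("w6.pkl","wb"))
```

```text
t 18.52 tcp [ 0.5338 -0.0022  0.2379] yang 80.8 q6 -1.622 q1 -0.213 tilt 1.49 gap 1.002 F [ 0.1 -0.4 -0.6]
shift [ 0.268 -3.487  1.184] turn [0.03, -35.97, 36.03, -71.97]
```

View pics/w6.png

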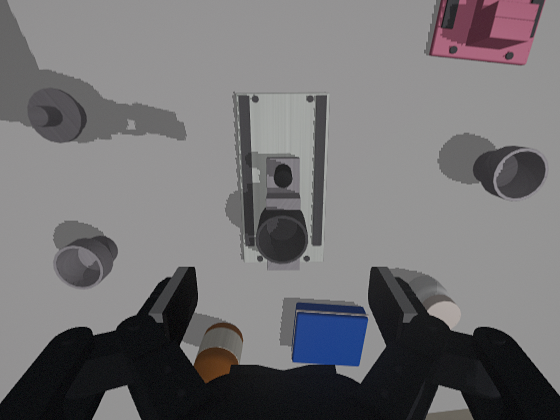

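```bash
cat >> h.py <<'E'
from scipy.optimize import least_squares
from scipy.ndimage import map_coordinates
def rim(im,m,uv,z,r=.03,w=.006):
    """centre of a circular edge of radius r at height z: strongest edge on spokes, circle fit"""
    g=cv2.GaussianBlur(im,(3,3),0).astype(float).mean(2); c=cast(m,uv,z)
    for _ in range(3):
        P=[]; rr=np.arange(r-w,r+w,.0004)
        for a in np.radians(np.arange(0,360,6)):
            X=c+np.outer(rr,[np.cos(a),np.sin(a),0]); px=np.array([proj(m,x) for x in X])
            v=map_coordinates(g,[px[:,1],px[:,0]],order=1,mode="nearest"); d=np.abs(np.gradient(v)); i=d.argmax()
            if d[i]>1.5: P.append(X[i,:2])
        P=np.array(P)
        s=least_squares(lambda p:np.hypot(*(P-p[:2]).T)-p[2],[*c[:2],r],loss="soft_l1",f_scale=.0008)
        c=np.array([*s.x[:2],z]); res=np.hypot(*(P-c[:2]).T)-s.x[2]
    print("rim",c.round(4),"r",s.x[2].round(4),"med res mm",(np.median(abs(res))*1e3).round(2),"n",len(P)); return c
E
python3 - <<'E'
from h import *; import pickle
m=pickle.load(open("w6.pkl","rb")); im=cv2.imread("pics/w6.png")
c=rim(im,m,(282.5,238),.068); d=c[:2]-[.5414,-.0026]; print(d@[.9866,-.1633],d@[.1633,.9866])
rim(im,m,(282.5,238),.068,.0265,.003)
rim(im,m,(79,267),.054); rim(im,m,(517,173),.054)
rim(im,m,(79,267),.054,.0265,.003); rim(im,m,(517,173),.054,.0265,.003)
rim(im,m,(57,115),.026)
m=pickle.load(open("w2.pkl","rb")); im=cv2.imread("pics/w2.png")
rim(im,m,(398,234),.054);rim(im,m,(398,234),.054,.0265,.003);rim(im,m,(400,85),.026);rim(im,m,(408,84),.05,.011,.004)
E
```

```text
rim [ 0.5859 -0.0122  0.068 ] r 0.032 med res mm 1.13 n 60
0.04550365845102467 -0.0022430074427304365
rim [ 0.5895 -0.0109  0.068 ] r 0.0284 med res mm 0.41 n 60
rim [ 0.5905 -0.262   0.054 ] r 0.0274 med res mm 0.62 n 60
rim [0.5611 0.2567 0.054 ] r 0.0274 med res mm 0.6 n 60
rim [ 0.5904 -0.262   0.054 ] r 0.0274 med res mm 0.54 n 60
rim [0.561  0.2567 0.054 ] r 0.0275 med res mm 0.57 n 60
rim [ 0.4167 -0.2421  0.026 ] r 0.0307 med res mm 0.49 n 60
rim [ 0.5912 -0.2661  0.054 ] r 0.0277 med res mm 0.71 n 60
rim [ 0.5913 -0.266   0.054 ] r 0.0275 med res mm 0.77 n 60
rim [ 0.4177 -0.2456  0.026 ] r 0.0296 med res mm 0.41 n 60
rim [ 0.4165 -0.2461  0.05  ] r 0.0101 med res mm 0.24 n 50
```

Run:
```python
from h import *
inc([.589,-.264,.13],np.radians(80.6))
```

```text
t 18.57 tcp [ 0.5342 -0.0022  0.2386] yang 80.8 q6 -1.622 q1 -0.213 tilt 1.42 gap 1.003 F [0.7 0.1 1.3]
shift [ 1.771 -4.159  1.645] turn [0.04, -35.96, 36.04, -71.96]
```

Call:
{"op": "step_arm", "data": {"increments": [0, -2, 0.8, 0, 0, 0.4, -4.16, 1.64, 0, 0, 0.8, -4.16, 1.64, 0, 0, 1.77, -4.16, 1.64, 0, 0, 1.77, -4.16, 1.64, 0, 0]}}

```text
t: 19.2
tcp_pos: [0.5885, -0.2659, 0.1277]
tool_rot: [0.058, 0.714, -0.057, 0.696]
force: [0.4, 0.2, 0.1]
finger_gap: 1.001
```

Call:
{"op": "step_arm", "data": {"increments": [0, 0, 0, 0, 0, 0, 0, 0, 0, 0, 0, 0, 0, 0, 0, 0, 0, 0, 0, 0, 0, 0, 0, 0, 0]}}

```text
t: 19.82
tcp_pos: [0.589, -0.2653, 0.1288]
tool_rot: [0.057, 0.713, -0.056, 0.696]
force: [0.7, -0.1, 0.4]
finger_gap: 1.001
```

```bash
cat > look.py <<'E'
import sys; from h import *
# usage: look.py X Y Z(rim) zt : measure rim near XY, print inc to TCP above it
x,y,z,zt,r=map(float,sys.argv[1:6])
m=camera_model("wrist"); im=snapshot("wrist"); cv2.imwrite("pics/last.png",im)
uv=proj(m,[x,y,z]); print("uv",uv.round(1)); 
c=rim(im,m,uv,z,r,.007); c=rim(im,m,proj(m,c),z,r,.003)
inc([c[0],c[1],zt],np.radians(80.6))
E
python3 look.py .591 -.264 .054 .1 .0275
python3 - <<'E'
from h import *
inc([.589,-.264,.13],np.radians(80.6))
E
```

```text
uv [284.6 223.6]
rim [ 0.59  -0.264  0.054] r 0.0277 med res mm 0.9 n 60
rim [ 0.5908 -0.264   0.054 ] r 0.0271 med res mm 0.64 n 60
t 19.88 tcp [ 0.5889 -0.2654  0.1286] yang 80.8 q6 -1.994 q1 -0.591 tilt 1.38 gap 0.999 F [-0.   0.4 -0.2]
shift [0.475 0.029 0.039] turn [0.03, -35.97, 36.03, -71.97]
t 19.88 tcp [ 0.5889 -0.2654  0.1286] yang 80.8 q6 -1.994 q1 -0.591 tilt 1.38 gap 0.999 F [-0.   0.4 -0.2]
shift [-0.024  0.024 -0.003] turn [0.03, -35.97, 36.03, -71.97]
```

Run:
```python
from h import *
inc([.5908,-.264,.026])
```

```text
t 19.88 tcp [ 0.5889 -0.2654  0.1286] yang 80.8 q6 -1.994 q1 -0.591 tilt 1.38 gap 0.999 F [-0.   0.4 -0.2]
shift [1.708 0.03  0.069] turn []
```

Call:
{"op": "step_arm", "data": {"increments": [0.5, 0.03, 0.07, 0, 0, 1, 0.03, 0.07, 0, 0, 1.4, 0.03, 0.07, 0, 0, 1.71, 0.03, 0.07, 0, 0, 1.71, 0.03, 0.07, 0, 0]}}

```text
t: 20.5
tcp_pos: [0.59, -0.2634, 0.0245]
tool_rot: [0.058, 0.714, -0.056, 0.695]
force: [-0.2, -0.4, -0.8]
finger_gap: 1.0
```

Call:
{"op": "step_arm", "data": {"grip_force": 40, "increments": [0, 0, 0, 0, 0.3, 0, 0, 0, 0, 0.6, 0, 0, 0, 0, 0.8, 0, 0, 0, 0, 0.8, 0, 0, 0, 0, 0.8]}}

```text
t: 21.12
tcp_pos: [0.5909, -0.264, 0.026]
tool_rot: [0.057, 0.713, -0.056, 0.696]
force: [0.1, 0.1, 5.3]
finger_gap: 0.693
```

Call:
{"op": "step_arm", "data": {"increments": [-0.4, 0, 0, 0, 0.8, -1, 0, 0, 0, 0.8, -2, 0, 0, 0, 0.8, -2.3, 0, 0, 0, 0.8, -2.3, 0, 0, 0, 0.8]}}

```text
t: 21.75
tcp_pos: [0.5945, -0.2646, 0.1648]
tool_rot: [0.057, 0.713, -0.057, 0.697]
force: [0.1, 0.8, -2.0]
finger_gap: 0.699
```

Run:
```python
from h import *
inc([.590,-.011,.165],np.radians(80.6))
```

```text
t 21.75 tcp [ 0.5945 -0.2646  0.1648] yang 80.8 q6 -1.99 q1 -0.585 tilt 1.29 gap 0.699 F [ 0.1  0.8 -2. ]
shift [ 0.007  4.159 -0.752] turn [0.03, -35.97, 36.03, -71.97]
```

Call:
{"op": "step_arm", "data": {"increments": [0, 2.1, -0.38, 0, 0.8, 0, 4.16, -0.75, 0, 0.8, 0, 4.16, -0.75, 0, 0.8, 0, 4.16, -0.75, 0, 0.8, 0, 4.16, -0.75, 0, 0.8]}}

```text
t: 22.38
tcp_pos: [0.5868, -0.0059, 0.1624]
tool_rot: [0.056, 0.716, -0.054, 0.694]
force: [-0.8, 0.4, -1.9]
finger_gap: 0.697
```

Call:
{"op": "step_arm", "data": {"increments": [0, 0, 0, 0, 0.8, 0, 0, 0, 0, 0.8, 0, 0, 0, 0, 0.8, 0, 0, 0, 0, 0.8, 0, 0, 0, 0, 0.8]}}

```text
t: 23.0
tcp_pos: [0.587, -0.0065, 0.1625]
tool_rot: [0.056, 0.715, -0.054, 0.694]
force: [0.6, -0.3, -2.5]
finger_gap: 0.692
```

Run:
```python
from h import *; import pickle
m=camera_model("wrist"); im=snapshot("wrist"); cv2.imwrite("pics/w7.png",im); pickle.dump(m,open("w7.pkl","wb"))
s=sense(); z=s["tcp_pos"][2]-.026+.054; print(z)
c=rim(im,m,proj(m,[.589,-.011,z]),z,.0265,.004)
c=rim(im,m,proj(m,[.589,-.011,z]),z,.03,.004)
inc([.590,-.011,.11],np.radians(80.6))
```

```text
0.19050719452042233
rim [ 0.5864 -0.007   0.1905] r 0.0278 med res mm 0.51 n 60
rim [ 0.5855 -0.0068  0.1905] r 0.0287 med res mm 0.95 n 60
t 23.05 tcp [ 0.5869 -0.0063  0.1625] yang 81.1 q6 -1.614 q1 -0.2 tilt 1.73 gap 0.697 F [-0.2  0.5 -2.4]
shift [ 0.873 -0.069  0.089] turn [0.09, -35.91, 36.09, -71.91]
```

View pics/w7.png

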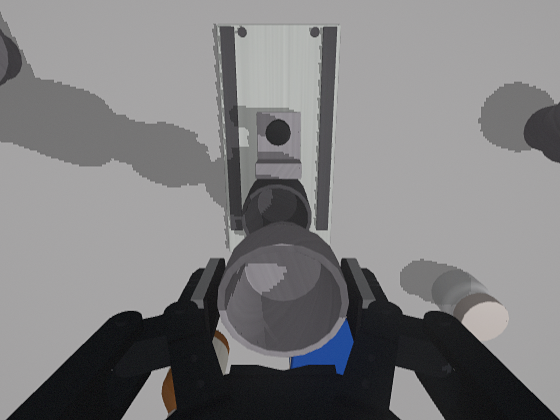

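Call:
{"op": "step_arm", "data": {"increments": [0.4, -0.07, 0.09, 0, 0.8, 0.8, -0.07, 0.09, 0, 0.8, 0.95, -0.07, 0.09, 0, 0.8, 0.95, -0.07, 0.09, 0, 0.8, 0.95, -0.07, 0.09, 0, 0.8]}}

```text
t: 23.68
tcp_pos: [0.5907, -0.0111, 0.1062]
tool_rot: [0.056, 0.715, -0.054, 0.695]
force: [0.0, 0.2, -2.3]
finger_gap: 0.695
```

Run:
```python
from h import *
inc([.590,-.011,.064],np.radians(80.6))
```

```text
t 23.68 tcp [ 0.5907 -0.0111  0.1062] yang 81.1 q6 -1.621 q1 -0.207 tilt 1.62 gap 0.695 F [ 0.   0.2 -2.3]
shift [0.704 0.001 0.008] turn [0.09, -35.91, 36.09, -71.91]
```

Call:
{"op": "step_arm", "data": {"increments": [0.2, 0, 0, 0, 0.8, 0.35, 0, 0.01, 0, 0.8, 0.5, 0, 0.01, 0, 0.8, 0.58, 0, 0.01, 0, 0.8, 0.58, 0, 0.01, 0, 0.8]}}

```text
t: 24.3
tcp_pos: [0.5899, -0.011, 0.0708]
tool_rot: [0.056, 0.715, -0.054, 0.694]
force: [0.7, 0.4, -0.6]
finger_gap: 0.697
```

Call:
{"op": "step_arm", "data": {"increments": [0.04, 0, 0, 0, 0.8, 0.08, 0, 0, 0, 0.8, 0.11, 0, 0, 0, 0.8, 0.13, 0, 0, 0, 0.8, 0.13, 0, 0, 0, 0.8]}}

```text
t: 24.92
tcp_pos: [0.5893, -0.0112, 0.064]
tool_rot: [0.056, 0.716, -0.054, 0.694]
force: [-3.8, -2.4, 5.7]
finger_gap: 0.696
```

Call:
{"op": "step_arm", "data": {"increments": [0, 0, 0, 0, 0.6, 0, 0, 0, 0, 0.2, 0, 0, 0, 0, 0, 0, 0, 0, 0, 0, 0, 0, 0, 0, 0]}}

```text
t: 25.55
tcp_pos: [0.5894, -0.0111, 0.064]
tool_rot: [0.056, 0.715, -0.054, 0.694]
force: [-0.1, 0.2, -0.7]
finger_gap: 1.001
```

Call:
{"op": "step_arm", "data": {"increments": [-0.5, 0, 0, 0, 0, -1.3, 0, 0, 0, 0, -2, 0, 0, 0, 0, -2, 0, 0, 0, 0, -2, 0, 0, 0, 0]}}

```text
t: 26.18
tcp_pos: [0.5923, -0.0115, 0.1834]
tool_rot: [0.056, 0.716, -0.054, 0.694]
force: [-0.1, -0.8, -0.3]
finger_gap: 0.998
```

Run:
```python
from h import *; import pickle
inc([.535,.24,.2],np.radians(80.6))
m=camera_model("wrist"); im=snapshot("wrist"); cv2.imwrite("pics/w8.png",im)
c=rim(im,m,proj(m,[.590,-.011,.092]),.092,.0275,.006)
c=rim(im,m,proj(m,[.590,-.011,.092]),.092,.0275,.003)
```

```text
t 26.18 tcp [ 0.5923 -0.0115  0.1834] yang 81.1 q6 -1.621 q1 -0.207 tilt 1.77 gap 0.998 F [-0.1 -0.8 -0.3]
shift [-0.228  3.993 -1.601] turn [0.1, -35.9, 36.1, -71.9]
rim [ 0.589  -0.0125  0.092 ] r 0.0281 med res mm 0.69 n 60
rim [ 0.5892 -0.0126  0.092 ] r 0.0278 med res mm 0.54 n 60
```

Run:
```python
from h import *
inc([.558,.256,.16],np.radians(80.6))
```

```text
t 26.23 tcp [ 0.5918 -0.0114  0.1827] yang 81.1 q6 -1.621 q1 -0.207 tilt 1.86 gap 1.002 F [ 0.8 -0.4 -0.4]
shift [ 0.418  4.316 -1.235] turn [0.1, -35.9, 36.1, -71.9]
```

Call:
{"op": "step_arm", "data": {"increments": [0, 2.2, -0.62, 0.1, 0, 0.2, 4.32, -1.24, 0.1, 0, 0.42, 4.32, -1.24, 0.1, 0, 0.42, 4.32, -1.24, 0.1, 0, 0.42, 4.32, -1.24, 0.1, 0]}}

```text
t: 26.85
tcp_pos: [0.5551, 0.2592, 0.1573]
tool_rot: [0.057, 0.718, -0.056, 0.692]
force: [0.5, -1.1, 1.0]
finger_gap: 0.998
```

Call:
{"op": "step_arm", "data": {"increments": [0, 0, 0, 0, 0, 0, 0, 0, 0, 0, 0, 0, 0, 0, 0, 0, 0, 0, 0, 0, 0, 0, 0, 0, 0]}}

```text
t: 27.48
tcp_pos: [0.5555, 0.2584, 0.1576]
tool_rot: [0.057, 0.718, -0.057, 0.692]
force: [-0.3, 0.3, -0.5]
finger_gap: 1.0
```

```bash
python3 look.py .561 .2567 .054 .026 .0275
```

```text
uv [281.8 217.6]
rim [0.5592 0.2594 0.054 ] r 0.0275 med res mm 0.65 n 60
rim [0.5595 0.2591 0.054 ] r 0.0273 med res mm 0.7 n 60
t 27.52 tcp [0.5554 0.2586 0.1575] yang 80.8 q6 -1.17 q1 0.247 tilt 2.12 gap 1.001 F [ 0.2  0.9 -0.4]
shift [2.189 0.024 0.146] turn [0.03, -35.97, 36.03, -71.97]
```

Call:
{"op": "step_arm", "data": {"increments": [0.6, 0.02, 0.15, 0, 0, 1.2, 0.02, 0.15, 0, 0, 1.8, 0.02, 0.15, 0, 0, 2.19, 0.02, 0.15, 0, 0, 2.19, 0.02, 0.15, 0, 0]}}

```text
t: 28.15
tcp_pos: [0.5581, 0.2583, 0.0241]
tool_rot: [0.057, 0.719, -0.057, 0.69]
force: [-0.0, 0.7, 0.3]
finger_gap: 1.0
```

Call:
{"op": "step_arm", "data": {"grip_force": 40, "increments": [0, 0, 0, 0, 0.3, 0, 0, 0, 0, 0.6, 0, 0, 0, 0, 0.8, 0, 0, 0, 0, 0.8, 0, 0, 0, 0, 0.8]}}

```text
t: 28.78
tcp_pos: [0.5593, 0.2587, 0.0257]
tool_rot: [0.057, 0.718, -0.057, 0.691]
force: [0.0, 0.9, 5.3]
finger_gap: 0.7
```

Call:
{"op": "step_arm", "data": {"increments": [-0.4, 0, 0, 0, 0.8, -1, 0, 0, 0, 0.8, -2, 0, 0, 0, 0.8, -2.5, 0, 0, 0, 0.8, -2.5, 0, 0, 0, 0.8]}}

```text
t: 29.4
tcp_pos: [0.5665, 0.2585, 0.178]
tool_rot: [0.058, 0.716, -0.056, 0.693]
force: [0.5, -0.6, -2.9]
finger_gap: 0.694
```

Run:
```python
from h import *
inc([.589,-.011,.18],np.radians(80.6))
```

```text
t 29.4 tcp [0.5665 0.2585 0.178 ] yang 80.8 q6 -1.173 q1 0.243 tilt 1.88 gap 0.694 F [ 0.5 -0.6 -2.9]
shift [-0.068 -4.373  1.09 ] turn [0.03, -35.97, 36.03, -71.97]
```

Call:
{"op": "step_arm", "data": {"increments": [-0.06, -2.2, 0.55, 0, 0.8, -0.06, -4.37, 1.09, 0, 0.8, -0.06, -4.37, 1.09, 0, 0.8, -0.06, -4.37, 1.09, 0, 0.8, -0.06, -4.37, 1.09, 0, 0.8]}}

```text
t: 30.02
tcp_pos: [0.5877, -0.0144, 0.1769]
tool_rot: [0.059, 0.718, -0.058, 0.692]
force: [-0.5, 0.2, -2.8]
finger_gap: 0.697
```

Call:
{"op": "step_arm", "data": {"increments": [0, 0, 0, 0, 0.8, 0, 0, 0, 0, 0.8, 0, 0, 0, 0, 0.8, 0, 0, 0, 0, 0.8, 0, 0, 0, 0, 0.8]}}

```text
t: 30.65
tcp_pos: [0.5878, -0.0135, 0.1771]
tool_rot: [0.059, 0.718, -0.057, 0.692]
force: [-0.6, 0.2, -3.0]
finger_gap: 0.695
```

Run:
```python
from h import *
s=sense(); p=s["tcp_pos"]; z=p[2]-.026+.054; m=camera_model("wrist"); im=snapshot("wrist"); cv2.imwrite("pics/w9.png",im)
c=rim(im,m,proj(m,[*p[:2],z]),z,.0275,.004)
inc([.5895,-.0115,.135],np.radians(80.6))
```

```text
rim [ 0.5875 -0.0137  0.2051] r 0.0283 med res mm 0.8 n 60
t 30.7 tcp [ 0.5878 -0.0138  0.1771] yang 80.6 q6 -1.617 q1 -0.212 tilt 2.1 gap 0.695 F [-0.3  0.6 -3. ]
shift [0.701 0.042 0.047] turn [-0.01, -36.01, 35.99, -72.01]
```

Call:
{"op": "step_arm", "data": {"increments": [0.35, 0.04, 0.05, 0, 0.8, 0.7, 0.04, 0.05, 0, 0.8, 0.7, 0.04, 0.05, 0, 0.8, 0.7, 0.04, 0.05, 0, 0.8, 0.7, 0.04, 0.05, 0, 0.8]}}

```text
t: 31.32
tcp_pos: [0.5905, -0.0118, 0.1361]
tool_rot: [0.059, 0.717, -0.057, 0.692]
force: [-0.3, 0.4, -3.1]
finger_gap: 0.695
```

Run:
```python
from h import *
inc([.5895,-.0115,.088],np.radians(80.6))
```

```text
t 31.32 tcp [ 0.5905 -0.0118  0.1361] yang 80.6 q6 -1.612 q1 -0.208 tilt 1.97 gap 0.695 F [-0.3  0.4 -3.1]
shift [0.802 0.004 0.011] turn [-0.01, -36.01, 35.99, -72.01]
```

Call:
{"op": "step_arm", "data": {"increments": [0.2, 0, 0, 0, 0.8, 0.4, 0, 0.01, 0, 0.8, 0.55, 0, 0.01, 0, 0.8, 0.68, 0, 0.01, 0, 0.8, 0.68, 0, 0.01, 0, 0.8]}}

```text
t: 31.95
tcp_pos: [0.589, -0.0116, 0.0943]
tool_rot: [0.059, 0.717, -0.057, 0.692]
force: [0.2, 0.5, -2.0]
finger_gap: 0.692
```

Call:
{"op": "step_arm", "data": {"increments": [0.04, 0, 0, 0, 0.8, 0.08, 0, 0, 0, 0.8, 0.12, 0, 0, 0, 0.8, 0.15, 0, 0, 0, 0.8, 0.15, 0, 0, 0, 0.8]}}

```text
t: 32.58
tcp_pos: [0.5891, -0.0117, 0.0876]
tool_rot: [0.059, 0.717, -0.057, 0.692]
force: [-2.7, 0.6, 10.0]
finger_gap: 0.697
```

Call:
{"op": "step_arm", "data": {"increments": [0, 0, 0, 0, 0.6, 0, 0, 0, 0, 0.2, 0, 0, 0, 0, 0, 0, 0, 0, 0, 0, 0, 0, 0, 0, 0]}}

```text
t: 33.2
tcp_pos: [0.5891, -0.0117, 0.0875]
tool_rot: [0.059, 0.717, -0.057, 0.692]
force: [-0.5, 0.8, -0.4]
finger_gap: 0.998
```

Call:
{"op": "step_arm", "data": {"increments": [-0.5, 0, 0.02, 0, 0, -1.3, 0, 0.05, 0, 0, -1.8, 0, 0, 0, 0, -1.8, 0, 0, 0, 0, -1.8, 0, 0, 0, 0]}}

```text
t: 33.83
tcp_pos: [0.5921, -0.012, 0.1945]
tool_rot: [0.059, 0.718, -0.057, 0.692]
force: [1.1, 0.4, -1.0]
finger_gap: 1.003
```

Run:
```python
from h import *; import pickle
m=camera_model("wrist"); im=snapshot("wrist"); cv2.imwrite("pics/w10.png",im)
c=rim(im,m,proj(m,[.590,-.011,.116]),.116,.0275,.006)
ms=camera_model("scene"); sc=snapshot("scene"); cv2.imwrite("pics/s10.png",sc); cv2.imwrite("pics/t10.png",snapshot("top"))
uv=proj(ms,[.59,-.011,.06]); x,y=uv.astype(int)
a=cv2.resize(sc[y-55:y+45,x-65:x+65],(520,400),interpolation=cv2.INTER_CUBIC); t=cv2.imread("pics/t10.png")[130:330,350:490]
cv2.imwrite("pics/v10.png",np.hstack([a,cv2.resize(t,(280,400))]))
inc([.41,-.248,.24],np.radians(80.6))
```

```text
rim [ 0.5897 -0.0123  0.116 ] r 0.0276 med res mm 0.47 n 60
t 33.98 tcp [ 0.5918 -0.012   0.1938] yang 80.6 q6 -1.612 q1 -0.207 tilt 2.2 gap 0.996 F [-0.   0.1  0.2]
shift [-0.675 -4.377 -2.374] turn [-0.0, -36.0, 36.0, -72.0]
```

View pics/v10.png

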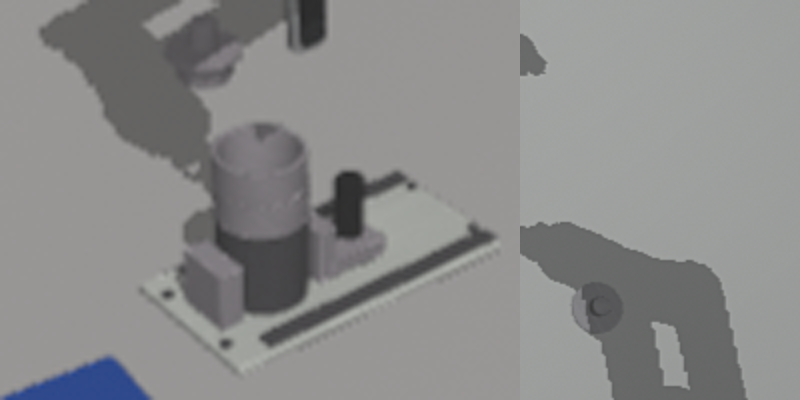

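Call:
{"op": "step_arm", "data": {"increments": [-0.65, -2.2, -1.2, 0, 0, -0.67, -4.38, -2.37, 0, 0, -0.67, -4.38, -2.37, 0, 0, -0.67, -4.38, -2.37, 0, 0, -0.67, -4.38, -2.37, 0, 0]}}

```text
t: 34.6
tcp_pos: [0.4085, -0.2495, 0.2391]
tool_rot: [0.059, 0.719, -0.057, 0.691]
force: [0.9, -1.1, -0.4]
finger_gap: 1.002
```

Call:
{"op": "step_arm", "data": {"increments": [0, 0, 0, 0, 0, 0, 0, 0, 0, 0, 0, 0, 0, 0, 0, 0, 0, 0, 0, 0, 0, 0, 0, 0, 0]}}

```text
t: 35.22
tcp_pos: [0.4089, -0.2488, 0.239]
tool_rot: [0.059, 0.719, -0.057, 0.691]
force: [0.1, -0.1, -0.3]
finger_gap: 0.995
```

```bash
python3 look.py .417 -.2455 .026 .2 .03;  python3 - <<'E'
from h import *
m=camera_model("wrist"); im=cv2.imread("pics/last.png"); rim(im,m,proj(m,[.417,-.2455,.05]),.05,.011,.005)
E
```

```text
uv [286.2 190.6]
rim [ 0.4166 -0.2446  0.026 ] r 0.0293 med res mm 0.46 n 60
rim [ 0.4164 -0.2447  0.026 ] r 0.0294 med res mm 0.41 n 60
t 35.27 tcp [ 0.4089 -0.2489  0.239 ] yang 80.6 q6 -2.161 q1 -0.766 tilt 2.28 gap 1.001 F [ 0.7 -0.  -0.6]
shift [0.645 0.09  0.139] turn [0.0, -36.0, 36.0, -72.0]
rim [ 0.4164 -0.2452  0.05  ] r 0.0102 med res mm 0.46 n 44
```

Run:
```python
from h import *
inc([.4165,-.2449,.029])
```

```text
t 35.27 tcp [ 0.4089 -0.2489  0.239 ] yang 80.6 q6 -2.161 q1 -0.766 tilt 2.28 gap 1.001 F [ 0.7 -0.  -0.6]
shift [3.493 0.088 0.254] turn []
```

Call:
{"op": "step_arm", "data": {"increments": [0.8, 0.08, 0.25, 0, 0, 1.6, 0.08, 0.25, 0, 0, 2.4, 0.08, 0.25, 0, 0, 3.1, 0.08, 0.25, 0, 0, 3.3, 0.08, 0.25, 0, 0]}}

```text
t: 35.9
tcp_pos: [0.4156, -0.2443, 0.0385]
tool_rot: [0.06, 0.72, -0.056, 0.689]
force: [0.3, -0.0, 0.2]
finger_gap: 1.0
```

Run:
```python
from h import *
inc([.4165,-.2449,.029])
```

```text
t 35.9 tcp [ 0.4156 -0.2443  0.0385] yang 80.6 q6 -2.123 q1 -0.75 tilt 2.51 gap 1.0 F [ 0.3 -0.   0.2]
shift [ 0.158 -0.008  0.023] turn []
```

Call:
{"op": "step_arm", "data": {"increments": [0.14, 0, 0.02, 0, 0, 0.14, 0, 0.02, 0, 0, 0.14, 0, 0.02, 0, 0, 0.14, 0, 0.02, 0, 0, 0.14, 0, 0.02, 0, 0]}}

```text
t: 36.52
tcp_pos: [0.4167, -0.2447, 0.0307]
tool_rot: [0.06, 0.72, -0.056, 0.69]
force: [0.3, 0.4, -0.1]
finger_gap: 1.0
```

Call:
{"op": "step_arm", "data": {"grip_force": 40, "increments": [0, 0, 0, 0, 0.4, 0, 0, 0, 0, 0.7, 0, 0, 0, 0, 1, 0, 0, 0, 0, 1, 0, 0, 0, 0, 1]}}

```text
t: 37.15
tcp_pos: [0.4167, -0.2447, 0.0308]
tool_rot: [0.059, 0.72, -0.056, 0.69]
force: [-1.1, 0.2, 2.6]
finger_gap: 0.237
```

Call:
{"op": "step_arm", "data": {"increments": [-0.4, 0, 0, 0, 1, -1, 0, 0, 0, 1, -2, 0, 0, 0, 1, -3, 0, 0, 0, 1, -3, 0, 0, 0, 1]}}

```text
t: 37.78
tcp_pos: [0.4268, -0.2483, 0.2149]
tool_rot: [0.057, 0.716, -0.058, 0.693]
force: [0.7, 0.8, -2.2]
finger_gap: 0.241
```

Run:
```python
from h import *
inc([.5895,-.012,.21],np.radians(80.6))
```

```text
t 37.77 tcp [ 0.4268 -0.2483  0.2149] yang 80.7 q6 -2.134 q1 -0.74 tilt 1.92 gap 0.241 F [ 0.7  0.8 -2.2]
shift [-0.006  4.327  2.037] turn [0.01, -35.99, 36.01, -71.99]
```

Call:
{"op": "step_arm", "data": {"increments": [0, 2.1, 1, 0, 1, 0, 4.33, 2.03, 0, 1, 0, 4.33, 2.03, 0, 1, 0, 4.33, 2.03, 0, 1, 0, 4.33, 2.03, 0, 1]}}

```text
t: 38.4
tcp_pos: [0.5891, -0.0087, 0.2073]
tool_rot: [0.056, 0.718, -0.057, 0.692]
force: [0.5, -1.0, -1.2]
finger_gap: 0.24
```

Call:
{"op": "step_arm", "data": {"increments": [0, 0, 0, 0, 1, 0, 0, 0, 0, 1, 0, 0, 0, 0, 1, 0, 0, 0, 0, 1, 0, 0, 0, 0, 1]}}

```text
t: 39.02
tcp_pos: [0.5889, -0.0095, 0.2075]
tool_rot: [0.057, 0.718, -0.058, 0.692]
force: [0.0, -0.5, -1.8]
finger_gap: 0.237
```

Run:
```python
from h import *
s=sense(); p=s["tcp_pos"]; z=p[2]-.0308+.026; m=camera_model("wrist"); im=snapshot("wrist"); cv2.imwrite("pics/w11.png",im)
c=rim(im,m,proj(m,[*p[:2],z]),z,.03,.006)
c=rim(im,m,proj(m,[.5895,-.012,.116]),.116,.0275,.005)
inc([.5895,-.012,.155],np.radians(80.6))
```

```text
rim [ 0.5864 -0.0096  0.2027] r 0.0286 med res mm 0.58 n 59
rim [ 0.5908 -0.0139  0.116 ] r 0.0287 med res mm 1.02 n 44
t 39.08 tcp [ 0.589  -0.0093  0.2076] yang 80.7 q6 -1.609 q1 -0.203 tilt 2.1 gap 0.235 F [-0.6 -0.3 -1.4]
shift [ 0.875 -0.039  0.048] turn [0.03, -35.97, 36.03, -71.97]
```

View pics/w11.png

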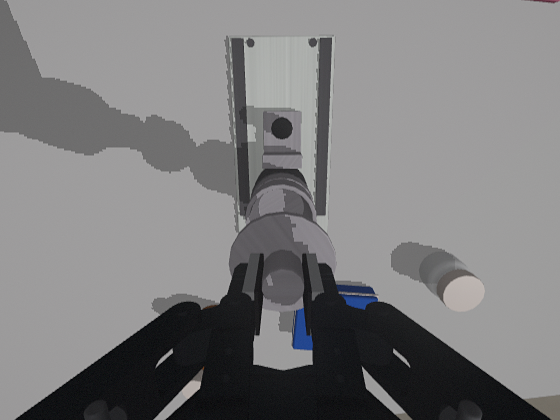

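Call:
{"op": "step_arm", "data": {"increments": [0.45, -0.04, 0.06, 0, 1, 0.87, -0.04, 0.06, 0, 1, 0.87, -0.04, 0.06, 0, 1, 0.87, -0.04, 0.06, 0, 1, 0.87, -0.04, 0.06, 0, 1]}}

```text
t: 39.7
tcp_pos: [0.5912, -0.0124, 0.1566]
tool_rot: [0.057, 0.717, -0.058, 0.693]
force: [0.2, 0.0, -1.4]
finger_gap: 0.235
```

Run:
```python
from h import *
inc([.590,-.012,.1268],np.radians(80.6))
```

```text
t 39.7 tcp [ 0.5912 -0.0124  0.1566] yang 80.7 q6 -1.612 q1 -0.207 tilt 1.94 gap 0.235 F [ 0.2  0.  -1.4]
shift [ 0.497  0.005 -0.004] turn [0.03, -35.97, 36.03, -71.97]
```

Call:
{"op": "step_arm", "data": {"increments": [0.1, 0, 0, 0, 1, 0.2, 0, 0, 0, 1, 0.3, 0, 0, 0, 1, 0.4, 0, 0, 0, 1, 0.4, 0, 0, 0, 1]}}

```text
t: 40.33
tcp_pos: [0.5898, -0.0123, 0.1318]
tool_rot: [0.057, 0.717, -0.058, 0.692]
force: [-0.1, 0.9, -1.2]
finger_gap: 0.24
```

Call:
{"op": "step_arm", "data": {"increments": [0.04, 0, 0, 0, 1, 0.08, 0, 0, 0, 1, 0.12, 0, 0, 0, 1, 0.13, 0, 0, 0, 1, 0.13, 0, 0, 0, 1]}}

```text
t: 40.95
tcp_pos: [0.59, -0.0123, 0.1266]
tool_rot: [0.057, 0.717, -0.058, 0.693]
force: [-2.1, 0.3, 13.0]
finger_gap: 0.241
```

Call:
{"op": "step_arm", "data": {"increments": [0, 0, 0, 0, 0.8, 0, 0, 0, 0, 0.4, 0, 0, 0, 0, 0, 0, 0, 0, 0, 0, 0, 0, 0, 0, 0]}}

```text
t: 41.58
tcp_pos: [0.59, -0.0123, 0.1263]
tool_rot: [0.057, 0.717, -0.058, 0.693]
force: [-1.0, -0.4, -0.5]
finger_gap: 1.002
```

Call:
{"op": "step_arm", "data": {"increments": [-0.5, 0, 0, 0, 0, -1, 0, 0, 0, 0, -1.5, 0, 0, 0, 0, -2, 0, -0.5, 0, 0, -2, 0, -0.5, 0, 0]}}

```text
t: 42.2
tcp_pos: [0.5644, -0.0074, 0.2496]
tool_rot: [0.056, 0.715, -0.058, 0.694]
force: [0.6, -0.0, -0.4]
finger_gap: 1.003
```

Call:
{"op": "step_arm", "data": {"increments": [0, 0, 0, 0, 0, 0, 0, 0, 0, 0, 0, 0, 0, 0, 0, 0, 0, 0, 0, 0, 0, 0, 0, 0, 0]}}

```text
t: 42.82
tcp_pos: [0.5644, -0.0074, 0.2492]
tool_rot: [0.057, 0.716, -0.058, 0.694]
force: [0.1, -0.2, -0.7]
finger_gap: 1.0
```

Run:
```python
from h import *
m=camera_model("wrist"); im=snapshot("wrist")
c=rim(im,m,proj(m,[.5895,-.012,.122]),.122,.03,.006); rim(im,m,proj(m,[.5895,-.012,.146]),.146,.011,.005)
ms=camera_model("scene"); sc=snapshot("scene")
x,y=proj(ms,[.59,-.011,.07]).astype(int)
a=cv2.resize(sc[y-60:y+45,x-65:x+65],(520,420),interpolation=cv2.INTER_CUBIC)
cv2.imwrite("pics/v12.png",np.hstack([a,cv2.resize(im[80:360,190:376],(279,420))]))
inc([.5,0,.2])
```

```text
rim [ 0.5901 -0.0125  0.122 ] r 0.0296 med res mm 0.38 n 60
rim [ 0.5908 -0.0129  0.146 ] r 0.0106 med res mm 0.31 n 43
t 42.92 tcp [ 0.5644 -0.0074  0.2494] yang 80.7 q6 -1.615 q1 -0.208 tilt 1.75 gap 0.997 F [0.4 0.9 0.1]
shift [ 0.856 -0.047 -1.054] turn []
```

View pics/v12.png

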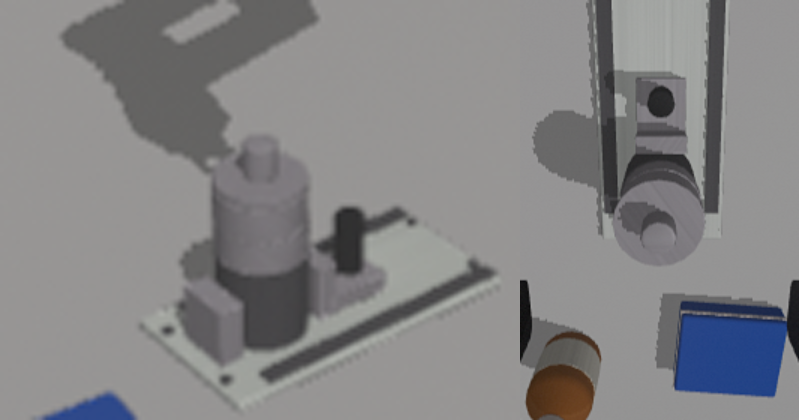

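The stack is straight, closed and clamped: flange at (0.5901, -0.0125) at z 0.122, radius 29.6 mm (expected 30), with the knob within 1 mm of it. The arm is clear, so I'm handing in.

```bash
python3 -c "
from station import sign_off; print(sign_off())"
```

```text
the job is handed in; nothing more can be done
None
```

I opened the clamp and stood the holder between the jaws. I pushed the sliding jaw shut until it stopped moving and the push reached about 23 N. I then nested the two cups in the holder, closed the top one with the stopper, backed the arm clear and handed in at about 43 s. `sign_off` gives no verdict, so I don't know the official result.

**Checks that agreed:**
- Each part stopped at the expected height under light contact (about 6 to 13 N): tool height 0.0640, 0.0876 and 0.1266 m, against 0.064, 0.088 and 0.1268 expected.
- The wrist camera put the holder rim within about 1 mm of the seat, and the cup rims and stopper flange within about 2 mm of the holder axis.
- The last pictures show a straight, closed stack held in the shut clamp. The bottle and slide box look untouched. The jar is not in those pictures and looked untouched in the previous one.

**Doubts and disagreements:**
- The tool stayed tilted by about 2° after the hard push on the jaw. The placed parts still look upright.
- My outer-edge fit of the holder rim was poor (4 mm off, wrong radius), so I relied on the inner-edge fit and the clamp geometry.
- I did not read the jaw gap directly after shutting; it is inferred from where the jaw stopped and from the pictures.
- The pictures show only two cups, so I took that as all of them.

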